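Lay out board parts in order of height

ROBOT

A 6-joint arm with a two-finger parallel gripper is mounted at the origin on the work surface. World frame = base frame: x ahead of the robot, y to its left, z up, the work surface at z = 0. Lengths are in m, angles in rad, forces in N, time in s.
With the tool pointing down it reaches from about 0.25 to 0.725 m from the base axis. Payload 4 kg.
Tool frame: the origin (TCP) lies on the front face of the gripper's body, between the roots of the fingers; the fingertips stand 73 mm ahead of it and the grasp point (between the pads) lies 54 mm ahead of it; z points along the fingers, y is the line along which they close (so a half turn about z gives the same grasp; the last joint's range is limited). The gripper opens to 85 mm and grips with 20 to 120 N. Pads are 22 mm wide; open, the fingers measure 114 mm over their backs; the gripper's body (76 mm by 85 mm) begins 54 mm behind the grasp point. The pads swing forward as they close: fully open they stand 13 mm farther back than shut.
Start: joints at [-1.198, 0.241, 0.005, 1.335, 0, 1.571], TCP at [0.182, -0.466, 0.304] pointing down, gripper open.
Joint ranges: [-2.72, 2.72], [-1.05, 1.87], [-1.09, 1.28], [-1.99, 2.15], [-1.42, 1.44], [-3.14, 3.14]. Speed limits (rad/s): [2.79, 2.79, 3.14, 3.14, 3.14, 3.14].

INTERFACE

Orientations are given as a unit quaternion [x, y, z, w].
In Python, from workcell import bot gives the robot as it stands. The module is installed in compiled form; this text tells all that it offers.
- The arm moves only by the tool step_arm, never from a script. Its argument "rows" is a list of rows, each a list of 2 entries, a list of its own where there are three numbers: the shift along the tool's x, y, z in mm, then the turn about the tool's z in degrees. A call has 1 to 12 rows; each row is the pose to reach, as a shift and turn from the pose commanded when the call began, along the tool's axes at that moment; what a row does not reach only later rows make up. A row lasts 1/8 s, in which the tool goes at most 62.5 mm and 10.7 degrees, less where a joint would pass 70% of its speed; a pose out of reach is approached as far as the arm can. A call with a gripper value outside its range is refused whole. "claw" is the gripper's target within -1 to 1 (shut at 1, half-way at 0, fully open at -1), set as the call begins (left out, the last holds). The fingers move at their own pace and stop on an object; the grip force is fixed at half the most. Time passes only in rows, so rows that repeat a pose let the fingers close. It gives the time, the measured TCP pose, the force, the opening and the grip force at its end, in the units of the state.
- bot.get_obs(): the state, without advancing time (a new reading comes with each control period).
- bot.camera(name): name is "scene" or "top" or "wrist"; returns (picture, depth): 384x512x3 uint8, red, green, blue; 384x512 float32, m along the optical axis (not along the pixel's ray), 0 where there is no reading.
- bot.camera_params(name): a dict with "fx", "fy", "cx", "cy" (pixels), "pose" (4x4, takes a point from camera to world coordinates). Camera axes: x right, y up, looking along -z (the intrinsics and any distortion apply to the point x, -y, -z); pixel columns grow to the right and rows downward; lengths in m; the calibration is good to about 2 mm. The wrist camera is an equidistant fisheye: a pixel r from the principal point sees the ray r / f radians off the axis. A picture is of the moment at which its call begins: read the wrist's pose just before it. camera_params takes no time and is no camera call; for the wrist camera it gives the pose at the moment of the call.
- bot.job_done(): hands the job in; it is judged then, once.
Trained networks look in the newest picture that a camera, given by its name, has taken for a name from the list of things; names that differ only in an ending like _2 or _b are one class to them, and where a whole thing is asked for, a point or a joint stands for the part that bears it (a point fixed in the world has none). Each returns a list of dicts, best first, with "score" (0 to 1); they miss things now and then, are a little off and sometimes report something else, mostly with a low value. They report only what shows in the picture. A call takes as long as a camera call. They do not tell look-alikes from the thing itself.
- bot.trace(target, camera): "pixels" (384x512 bool, what is visible of it) and "uv" ([column, row] in pixels, amid what is visible of it).
The state is a dict: "clock": time; "joint_pos": joint angles; "joint_vel": joint speeds; "tau": joint torques, N m; "eef_pos": TCP position; "tool_rot": TCP orientation; "ft_force": force on the tool from outside, world axes, zero at the start; "ft_torque": the same for the moment, N m; "grip_width": finger opening in m; "grasp_force": force on a finger pad.
Only numpy, scipy, OpenCV 4.12 (cv2) and the standard library are available. Lean on these libraries where they do the work, as an engineer would, in place of code of your own. Each camera call takes 0.05 s, during which the arm holds its last target. There are 200 camera calls.

TASK

Lay out the four loose parts for the circuit board in the holder, which is soldered lowest part first: stand one part in the middle of each of the four blue trays, upright on its pins, in order of height, with the lowest in the tray next to the circuit board and the tallest in the tray farthest from it. Set each part down gently, do not drop it, and let go of everything.

Things in the scene. Friction and masses are not known exactly. Their poses are not given: they have to be found in the camera images.
- relay_mid (a point): printed-circuit power relay: the lowest of the four loose parts, an ivory-coloured plastic block with a grey foot, 32 (its x) by 27 (its y) by 20 mm high, 35 g. It stands upright on the work surface at the start, on short solder pins (3 mm, counted in the height). The point is its centre, half-way up (10 mm above its underside); its z axis points up, out of its top.
- transformer_mid (a point): encapsulated mains transformer for a circuit board: second lowest, a near-black plastic block with a pale label on top, 44 (its x) by 37 (its y) by 34 mm high, 140 g. It stands upright on the work surface at the start, on short solder pins (3 mm, counted in the height). The point is its centre, half-way up (17 mm above its underside); its z axis points up, out of its top.
- capacitor_mid (a point): snap-in electrolytic capacitor: second tallest, an upright can in a dark sleeve with a round bare aluminium top, 30 mm in diameter, 48 mm high, 50 g. It stands upright on the work surface at the start, on short solder pins (3 mm, counted in the height). The point is its centre, half-way up (24 mm above its underside); its z axis points up, out of its top.
- heatsink_mid (a point): dark grey extruded heat sink standing on end with a small power transistor screwed to its face: the tallest, outline 42 (its x) by 25 (its y) by 63 mm high, fins upright and parallel to its z, 85 g; grip it across the 25 mm. It stands upright on the work surface at the start, on short solder pins (3 mm, counted in the height). The point is its centre, half-way up (31.5 mm above its underside); its z axis points up, out of its top.
- tray_a: one of four identical shallow square blue plastic trays, fixed side by side, 85 mm apart centre to centre, in a straight row on a thin aluminium rail; which letter stands where in the row varies. Outside 74 by 74 mm, walls 3 mm thick; origin at the centre of its underside, which lies 3 mm above the work surface; its inner floor is 3 mm and its rim 7 mm above the origin; z up, x and y along its sides, the row running along y.
- tray_b: one of four identical shallow square blue plastic trays, fixed side by side, 85 mm apart centre to centre, in a straight row on a thin aluminium rail; which letter stands where in the row varies. Outside 74 by 74 mm, walls 3 mm thick; origin at the centre of its underside, which lies 3 mm above the work surface; its inner floor is 3 mm and its rim 7 mm above the origin; z up, x and y along its sides, the row running along y.
- tray_c: one of four identical shallow square blue plastic trays, fixed side by side, 85 mm apart centre to centre, in a straight row on a thin aluminium rail; which letter stands where in the row varies. Outside 74 by 74 mm, walls 3 mm thick; origin at the centre of its underside, which lies 3 mm above the work surface; its inner floor is 3 mm and its rim 7 mm above the origin; z up, x and y along its sides, the row running along y.
- tray_d: one of four identical shallow square blue plastic trays, fixed side by side, 85 mm apart centre to centre, in a straight row on a thin aluminium rail; which letter stands where in the row varies. Outside 74 by 74 mm, walls 3 mm thick; origin at the centre of its underside, which lies 3 mm above the work surface; its inner floor is 3 mm and its rim 7 mm above the origin; z up, x and y along its sides, the row running along y.
- board: half-populated green circuit board, 86 by 106 mm, held level in a fixed board holder at one end of the row of trays, in line with it (either end; a soldering-iron stand is at the other end). Origin on the work surface under the board's centre, 132 mm from the centre of the nearest tray; the board lies 50 mm above it, its parts and the holder reach up to 62 mm; z up.
Things that resemble listed ones, but are neither listed nor needed, are in the scene too. Leave any green or purple look-alike of the part that bears relay_mid alone.

How it is judged:
At the end, for the whole second after the job is handed in: Each part stands released and at rest on the floor of its tray, upright within 0.12 rad, its centre within 12 mm of the tray's centre seen from above: relay in the tray next to the board, then transformer, capacitor, and heat sink in the farthest ((horizontal distance between relay_mid and tray_a below 0.012 m or horizontal distance between relay_mid and tray_b below 0.012 m or horizontal distance between relay_mid and tray_c below 0.012 m or horizontal distance between relay_mid and tray_d below 0.012 m) and horizontal distance between relay_mid and board between 0.1075 and 0.1575 m and height (world z) of relay_mid between 0.012 and 0.02 m and angle between each of relay_mid, transformer_mid, capacitor_mid, heatsink_mid's own z axis and vertical below 0.12 rad and linear speed of each of relay, transformer, capacitor, heatsink below 0.02 m/s and contact force between the fingers and relay below 0.05 N and (horizontal distance between transformer_mid and tray_a below 0.012 m or horizontal distance between transformer_mid and tray_b below 0.012 m or horizontal distance between transformer_mid and tray_c below 0.012 m or horizontal distance between transformer_mid and tray_d below 0.012 m) and horizontal distance between transformer_mid and board between 0.1925 and 0.2425 m and height (world z) of transformer_mid between 0.019 and 0.027 m and contact force between the fingers and transformer below 0.05 N and (horizontal distance between capacitor_mid and tray_a below 0.012 m or horizontal distance between capacitor_mid and tray_b below 0.012 m or horizontal distance between capacitor_mid and tray_c below 0.012 m or horizontal distance between capacitor_mid and tray_d below 0.012 m) and horizontal distance between capacitor_mid and board between 0.2775 and 0.3275 m and height (world z) of capacitor_mid between 0.026 and 0.034 m and contact force between the fingers and capacitor below 0.05 N and (horizontal distance between heatsink_mid and tray_a below 0.012 m or horizontal distance between heatsink_mid and tray_b below 0.012 m or horizontal distance between heatsink_mid and tray_c below 0.012 m or horizontal distance between heatsink_mid and tray_d below 0.012 m) and horizontal distance between heatsink_mid and board between 0.3625 and 0.4125 m and height (world z) of heatsink_mid between 0.0335 and 0.0415 m and contact force between the fingers and heatsink below 0.05 N); the robot touches nothing.
It fails at once if the relay was dropped or thrown (moving faster than 0.7 m/s, about a 25 mm fall, with no finger on it) (linear speed of relay above 0.7 m/s and contact force between the fingers and relay below 0.01 N).
It fails at once if the transformer was dropped or thrown (moving faster than 0.7 m/s, about a 25 mm fall, with no finger on it) (linear speed of transformer above 0.7 m/s and contact force between the fingers and transformer below 0.01 N).
It fails at once if the capacitor was dropped or thrown (moving faster than 0.7 m/s, about a 25 mm fall, with no finger on it) (linear speed of capacitor above 0.7 m/s and contact force between the fingers and capacitor below 0.01 N).
It fails at once if the heatsink was dropped or thrown (moving faster than 0.7 m/s, about a 25 mm fall, with no finger on it) (linear speed of heatsink above 0.7 m/s and contact force between the fingers and heatsink below 0.01 N).
It also fails if it takes over 109 s, if anything falls off the work surface, if the arm or the gripper's body presses on something with over 40 N, if the wrist force passes 120 N, or if a joint passes its speed limit or range.

## Working session

There is one attempt and no reset: what is moved stays moved. The work goes in short steps, Python scripts to look and compute and a tool call to move; the robot and the scene stay as the last step left them, time stands still between calls to the robot, and variables do not carry over. Pictures are saved under pics/ and viewed, at most 14 in all, crops included, and the job is handed in when it is done.

Besides the shell and the picture viewer there is one more tool, called after "Call:" in YAML: its name, and indented under it one key for each argument. step_arm: Moves the arm, as the interface text tells. Its arguments: {"type":"object","properties":{"rows":{"type":"array"},"claw":{"type":"number"}},"required":["rows"]}

```bash
mkdir -p pics
cat > h.py <<'E'
import numpy as np, cv2
from workcell import bot
def snap(n):
    p=bot.camera_params(n); im,d=bot.camera(n); return p,im,d
def world(p,d):
    v,u=np.mgrid[:384,:512]
    X=np.stack([(u-p['cx'])/p['fx']*d,-(v-p['cy'])/p['fy']*d,-d,np.ones_like(d)],-1)
    return (X@np.array(p['pose']).T)[...,:3]
def save(n,im,s=1.5):
    cv2.imwrite('pics/'+n+'.png',cv2.resize(im[...,::-1],None,fx=s,fy=s,interpolation=cv2.INTER_CUBIC))
E
python3 - <<'E'
from h import *
o=bot.get_obs(); print({k:np.round(v,3) for k,v in o.items()})
for n in ['top','scene']:
    p,im,d=snap(n); save(n+'0',im,1.5); W=world(p,d)
    print(n,{k:np.round(v,3) for k,v in p.items()})
    for t in ['relay_mid','transformer_mid','capacitor_mid','heatsink_mid','tray_a','board']:
        for r in bot.trace(t,n):
            m=r['pixels']&(d>0); w=W[m]
            if len(w)==0: continue
            zt=np.percentile(w[:,2],95); tp=w[w[:,2]>zt-.006]
            (c,s,a)=cv2.minAreaRect((tp[:,:2]*1000).astype(np.float32))
            print(n,t,round(r['score'],2),np.round(r['uv']),m.sum(),'ztop',zt.round(4),'c',np.round(c),'s',np.round(s),'a',round(a))
E
```

```text
{'clock': np.float64(0.0), 'joint_pos': array([-1.198,  0.241,  0.004,  1.335,  0.   ,  1.571]), 'joint_vel': array([ 0.001, -0.001, -0.   , -0.001, -0.001,  0.   ]), 'tau': array([ 0.0000e+00, -3.7232e+01,  2.5241e+01,  1.7000e-02,  0.0000e+00,
       -0.0000e+00]), 'eef_pos': array([ 0.182, -0.465,  0.303]), 'tool_rot': array([ 0.983,  0.185, -0.   , -0.001]), 'ft_force': array([-1.097,  0.349, -0.127]), 'ft_torque': array([ 0.047, -0.005,  0.053]), 'grasp_force': np.float64(0.0), 'grip_width': np.float64(0.085)}
top {'fx': np.float64(433.64), 'fy': np.float64(433.64), 'cx': np.float64(257.178), 'cy': np.float64(196.063), 'pose': array([[ 0.018,  0.986, -0.165,  0.331],
       [-1.   ,  0.019,  0.006, -0.003],
       [ 0.009,  0.165,  0.986,  1.251],
       [ 0.   ,  0.   ,  0.   ,  1.   ]])}
top relay_mid 0.65 [361. 234.] 122 ztop 0.0244 c [ 434. -309.] s [31. 27.] a 15
top relay_mid 0.55 [336. 256.] 125 ztop 0.025 c [ 366. -240.] s [31. 27.] a 19
top relay_mid 0.52 [361. 264.] 129 ztop 0.0239 c [ 353. -318.] s [31. 26.] a 41
top transformer_mid 0.79 [253. 210.] 224 ztop 0.0382 c 
[... 1111 characters left out ...]
.49 [ 77. 248.] 259 ztop 0.0231 c [ 355. -319.] s [33. 28.] a 41
scene transformer_mid 0.67 [237. 201.] 402 ztop 0.0368 c [501.   5.] s [35. 44.] a 85
scene capacitor_mid 0.55 [294. 134.] 203 ztop 0.0502 c [448. 303.] s [27. 30.] a 36
scene heatsink_mid 0.59 [187. 203.] 478 ztop 0.0649 c [436. -93.] s [24. 43.] a 79
scene tray_a 0.95 [280. 234.] 979 ztop 0.0114 c [630. -12.] s [76. 77.] a 5
scene tray_a 0.84 [318. 194.] 706 ztop 0.0116 c [619. 158.] s [77. 78.] a 4
scene tray_a 0.75 [256. 254.] 1113 ztop 0.0117 c [635. -98.] s [75. 75.] a 3
scene tray_a 0.65 [299. 213.] 813 ztop 0.0118 c [625.  73.] s [75. 76.] a 4
scene board 0.56 [346. 160.] 1443 ztop 0.0594 c [613. 288.] s [ 81. 125.] a 2
```

View pictures.

View pics/top0.png

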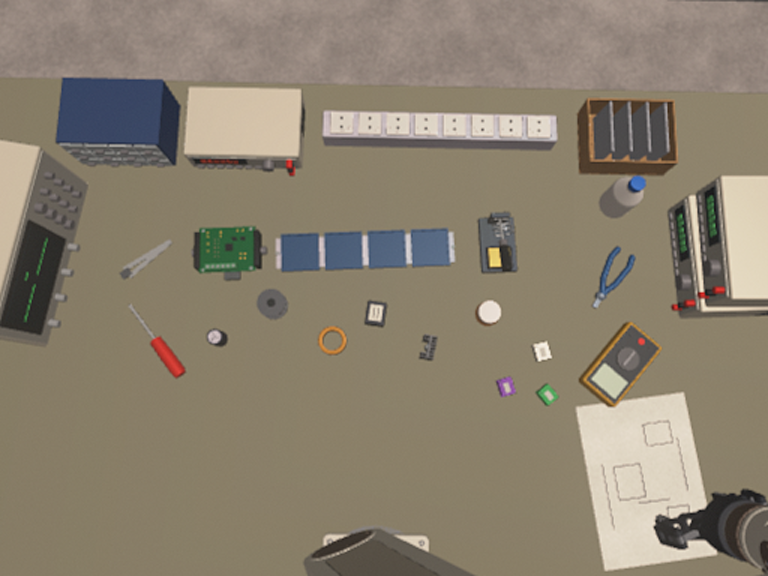

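View pics/scene0.png

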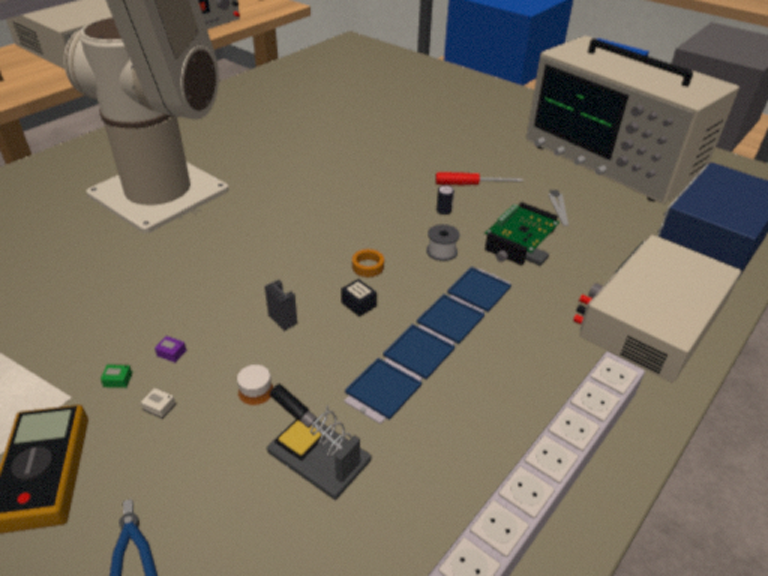

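Run:
```python
import cv2
i=cv2.imread('pics/top0.png')[330:420,460:570]
j=cv2.imread('pics/scene0.png')[310:430,80:210]
cv2.imwrite('pics/c.png',cv2.hconcat([cv2.resize(i,(400,400)),cv2.resize(j,(400,400))]))
```

```text
(no output)
```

View pics/c.png

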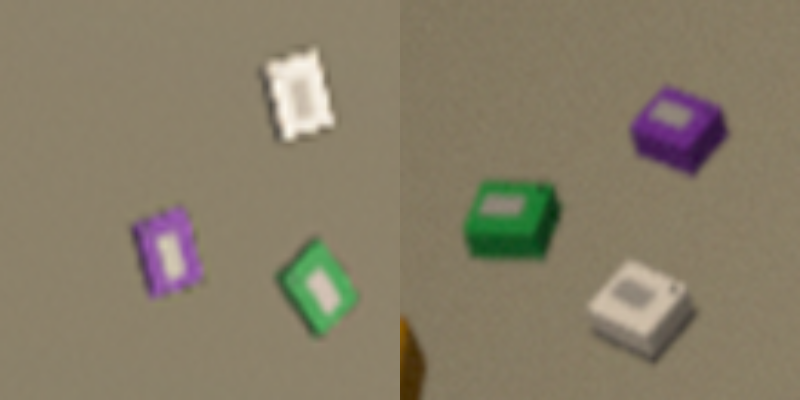

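The ivory relay is at top-view pixel (542,351). The look-alikes are purple at (506,387) and green at (547,394). The heat sink is at (428,347), the transformer at (375,313) and the capacitor at (217,337); the white tub at (489,312) and the spool at (272,303) are not wanted. The crop confirms the ivory block with the grey foot, so I choose (361,234) in raw pixels. The board end of the row is +y.

```bash
cat > go.py <<'E'
import sys
from h import *
from scipy.spatial.transform import Rotation as R
def go(x,y,z,phi):
    o=bot.get_obs(); Rm=R.from_quat(o['tool_rot']).as_matrix()
    f=np.degrees(np.arctan2(Rm[1,0],Rm[0,0]))
    d=Rm.T@(np.array([x,y,z])-np.array(o['eef_pos'])*1000)
    print('phi',f.round(1),'pos',np.round(np.array(o['eef_pos'])*1000,1),'shift',d.round(1),'turn',round((f-phi+180)%360-180,1),'tilt',np.degrees(np.arccos(-Rm[2,2])).round(2))
if __name__=='__main__': go(*map(float,sys.argv[1:]))
E
python3 go.py 434.5 -309.5 180 15
```

```text
phi 21.4 pos [ 182.1 -465.7  303.9] shift [291.9 -53.5 123.9] turn 6.4 tilt 0.0
```

Call:
step_arm:
  rows:
    - [[60,-11,25],1]
    - [[120,-22,50],3]
    - [[180,-33,75],5]
    - [[240,-44,100],6]
    - [[292,-53.5,124],6.4]
    - [[292,-53.5,124],6.4]
    - [[292,-53.5,124],6.4]
  claw: -1

```text
clock: 1.58
eef_pos: [0.4346, -0.3092, 0.1796]
tool_rot: [0.991, 0.131, -0.001, -0.0]
ft_force: [-0.3, -0.7, -0.1]
grip_width: 0.0857
grasp_force: 0.0
```

Run:
```python
from h import *
from go import go
go(434.5,-309.5,75,15)
p,im,d=snap('wrist'); save('w1',im)
```

```text
phi 15.0 pos [ 434.6 -309.2  179.6] shift [-1.000e-01  4.000e-01  1.046e+02] turn 0.0 tilt 0.07
```

View pics/w1.png

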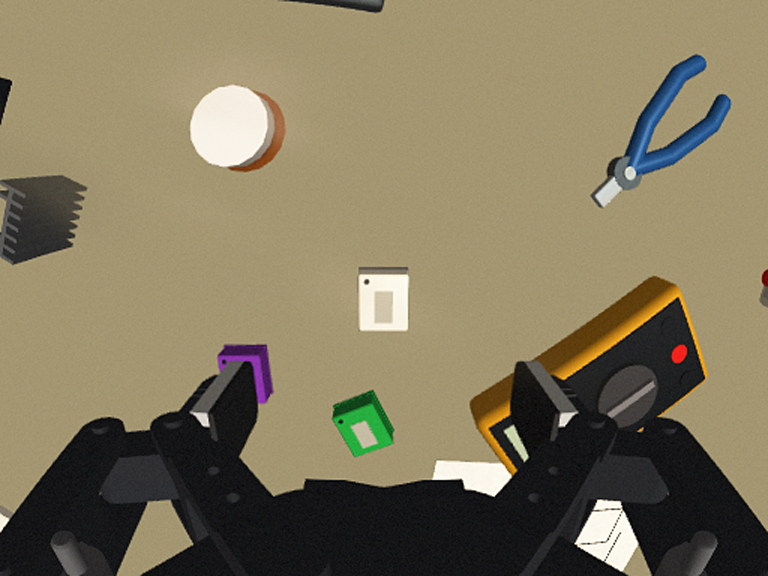

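The wrist view shows the ivory relay centred and square at (384,300) between the fingers. The purple and green look-alikes and the multimeter are clear of them. Descending.

Call:
step_arm:
  rows:
    - [[0,0,30],0]
    - [[0,0,60],0]
    - [[0,0,85],0]
    - [[0,0,98],0]
    - [[0,0,104],0]
    - [[0,0,104],0]
    - [[0,0,104],0]

```text
clock: 2.5
eef_pos: [0.4351, -0.31, 0.0769]
tool_rot: [0.992, 0.13, 0.001, 0.001]
ft_force: [-0.3, -0.2, -0.5]
grip_width: 0.0853
grasp_force: 0.0
```

Call:
step_arm:
  rows:
    - [[0,0,0],0]
    - [[0,0,0],0]
    - [[0,0,0],0]
    - [[0,0,0],0]
    - [[0,0,0],0]
    - [[0,0,0],0]
    - [[0,0,0],0]
    - [[0,0,0],0]
  claw: 1

```text
clock: 3.5
eef_pos: [0.4349, -0.3097, 0.0763]
tool_rot: [0.991, 0.13, 0.0, 0.0]
ft_force: [0.4, 0.5, 5.9]
grip_width: 0.0255
grasp_force: 59.8
```

Call:
step_arm:
  rows:
    - [[0,0,-15],0]
    - [[0,0,-45],0]
    - [[0,0,-85],0]
    - [[0,0,-110],0]
    - [[0,0,-120],0]
    - [[0,0,-120],0]

```text
clock: 4.25
eef_pos: [0.4345, -0.3095, 0.1961]
tool_rot: [0.991, 0.13, 0.0, 0.0]
ft_force: [-0.3, 0.5, -0.7]
grip_width: 0.0259
grasp_force: 59.3
```

```bash
python3 go.py 620 158 200 90
```

```text
phi 15.0 pos [ 434.5 -309.5  196.1] shift [ 299.9 -403.8   -3.9] turn -75.0 tilt 0.03
```

Call:
step_arm:
  rows:
    - [[15,-20,0],-4]
    - [[40,-54,0],-10]
    - [[70,-94,0],-17]
    - [[100,-135,0],-25]
    - [[130,-175,0],-33]
    - [[160,-215,0],-41]
    - [[190,-256,0],-49]
    - [[220,-296,0],-57]
    - [[250,-337,0],-65]
    - [[275,-370,-2],-71]
    - [[292,-393,-4],-74]
    - [[300,-404,-4],-75]

```text
clock: 5.75
eef_pos: [0.6196, 0.1597, 0.1978]
tool_rot: [0.707, 0.708, -0.001, -0.001]
ft_force: [-0.2, 1.2, -0.5]
grip_width: 0.0254
grasp_force: 59.2
```

Call:
step_arm:
  rows:
    - [[0,0,0],0]
    - [[0,0,0],0]

```text
clock: 6.0
eef_pos: [0.6195, 0.157, 0.1992]
tool_rot: [0.708, 0.706, -0.001, -0.0]
ft_force: [-0.6, 0.2, 0.2]
grip_width: 0.0257
grasp_force: 59.2
```

Run:
```python
from h import *
from go import go
go(620,158,83.5,90)
p,im,d=snap('wrist'); save('w2',im)
```

```text
phi 89.9 pos [619.5 157.  199.2] shift [  1.1   0.7 115.7] turn -0.1 tilt 0.11
```

View pics/w2.png

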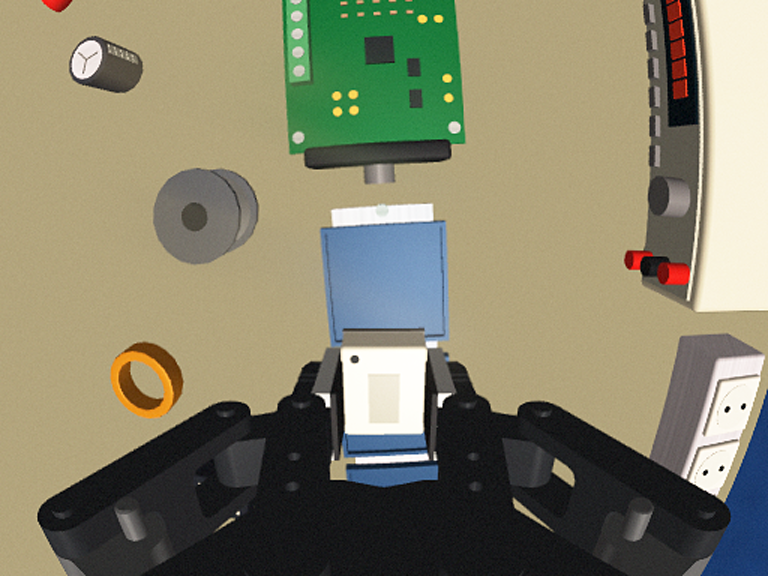

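The relay hangs level at (384,390), with the board-side tray under and ahead of it.

Call:
step_arm:
  rows:
    - [[1,0.5,30],0]
    - [[1,0.5,65],0]
    - [[1,0.5,90],0]
    - [[1,0.5,104],0]
    - [[1,0.5,110],0]
    - [[1,0.5,113],0]
    - [[1,0.5,115],0]
    - [[1,0.5,116],0]
    - [[1,0.5,116],0]
    - [[1,0.5,116],0]

```text
clock: 7.3
eef_pos: [0.6207, 0.1593, 0.0842]
tool_rot: [0.707, 0.707, 0.0, 0.0]
ft_force: [0.7, -0.1, -0.1]
grip_width: 0.0254
grasp_force: 59.2
```

Call:
step_arm:
  rows:
    - [[0,0,0.7],0]
    - [[0,0,1.4],0]
    - [[0,0,1.4],0]
    - [[0,0,1.4],0]

```text
clock: 7.8
eef_pos: [0.6206, 0.1593, 0.0825]
tool_rot: [0.707, 0.707, -0.0, -0.0]
ft_force: [0.4, 0.3, -0.1]
grip_width: 0.0254
grasp_force: 59.2
```

Call:
step_arm:
  rows:
    - [[0,0,0],0]
    - [[0,0,0],0]
    - [[0,0,0],0]
    - [[0,0,0],0]
    - [[0,0,0],0]
  claw: -0.1

```text
clock: 8.43
eef_pos: [0.6206, 0.1593, 0.0825]
tool_rot: [0.707, 0.707, 0.0, -0.0]
ft_force: [-0.5, 0.5, -1.0]
grip_width: 0.0469
grasp_force: 0.0
```

Call:
step_arm:
  rows:
    - [[0,0,-12],0]
    - [[0,0,-40],0]
    - [[0,0,-80],0]
    - [[0,0,-110],0]
    - [[0,0,-116],0]
    - [[0,0,-116],0]

```text
clock: 9.18
eef_pos: [0.6206, 0.1593, 0.1986]
tool_rot: [0.707, 0.707, 0.0, 0.0]
ft_force: [-1.0, -0.1, -0.5]
grip_width: 0.047
grasp_force: 0.0
```

```bash
python3 go.py 500 6.5 200 84
```

```text
phi 90.0 pos [620.6 159.3 198.6] shift [-152.8 -120.4   -1.5] turn 6.0 tilt 0.02
```

Call:
step_arm:
  rows:
    - [[-20,-16,0],1]
    - [[-55,-43,0],3]
    - [[-95,-75,0],4]
    - [[-130,-102,0],5]
    - [[-147,-116,-1],6]
    - [[-153,-120.5,-1.5],6]
    - [[-153,-120.5,-1.5],6]
    - [[-153,-120.5,-1.5],6]
  claw: -1

```text
clock: 10.18
eef_pos: [0.5006, 0.007, 0.1996]
tool_rot: [0.743, 0.669, 0.0, -0.0]
ft_force: [0.2, 0.4, -0.0]
grip_width: 0.0855
grasp_force: 0.0
```

Run:
```python
from h import *
from go import go
go(500,6.5,82,84)
p,im,d=snap('wrist'); save('w3',im)
p,im,d=snap('scene'); W=world(p,d)
for t in ['relay_mid','transformer_mid']:
    for r in bot.trace(t,'scene'):
        w=W[r['pixels']&(d>0)]
        zt=np.percentile(w[:,2],95); tp=w[w[:,2]>zt-.006]
        print(t,round(r['score'],2),zt.round(4),np.round(cv2.minAreaRect((tp[:,:2]*1000).astype(np.float32))[0]))
```

```text
phi 84.0 pos [500.6   7.  199.6] shift [ -0.6  -0.5 117.6] turn 0.0 tilt 0.02
relay_mid 0.83 0.023 [ 355. -320.]
relay_mid 0.53 0.0229 [ 367. -242.]
transformer_mid 0.81 0.0369 [500.   5.]
```

View pics/w3.png

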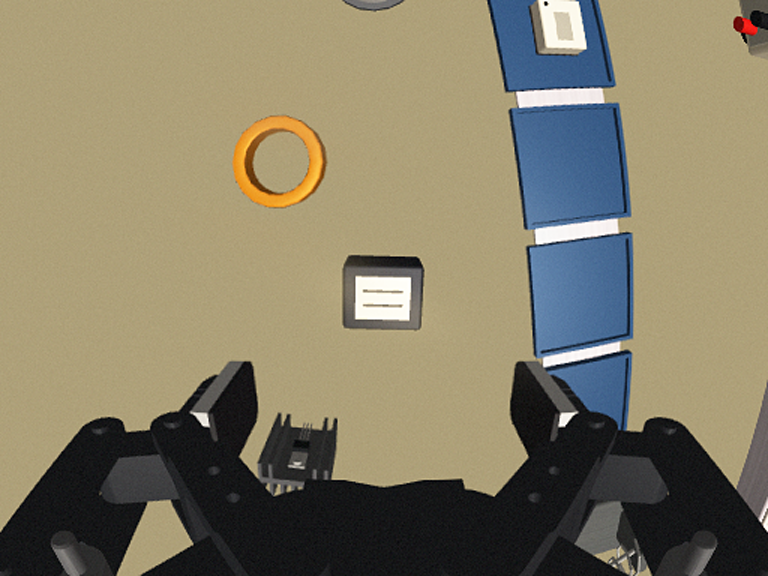

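The wrist view shows the relay upright in its tray at (560,25), and the transformer square between the fingers at (383,300).

Call:
step_arm:
  rows:
    - [[-0.5,0,30],0]
    - [[-0.5,0,65],0]
    - [[-0.5,0,95],0]
    - [[-0.5,0,113],0]
    - [[-0.5,0,121],0]
    - [[-0.5,0,121],0]
    - [[-0.5,0,121],0]

```text
clock: 11.25
eef_pos: [0.5007, 0.0059, 0.0798]
tool_rot: [0.743, 0.669, 0.001, 0.001]
ft_force: [1.2, -1.1, 0.3]
grip_width: 0.0856
grasp_force: 0.0
```

Call:
step_arm:
  rows:
    - [[0,0,0],0]
    - [[0,0,0],0]
    - [[0,0,0],0]
    - [[0,0,0],0]
    - [[0,0,0],0]
    - [[0,0,0],0]
    - [[0,0,0],0]
  claw: 1

```text
clock: 12.12
eef_pos: [0.5005, 0.0058, 0.0798]
tool_rot: [0.743, 0.669, 0.001, 0.001]
ft_force: [-0.2, 0.1, 6.4]
grip_width: 0.0431
grasp_force: 62.1
```

Call:
step_arm:
  rows:
    - [[0,0,-15],0]
    - [[0,0,-45],0]
    - [[0,0,-85],0]
    - [[0,0,-110],0]
    - [[0,0,-120],0]
    - [[0,0,-120],0]

```text
clock: 12.88
eef_pos: [0.4999, 0.0059, 0.1993]
tool_rot: [0.743, 0.669, 0.0, 0.0]
ft_force: [0.7, 0.2, -1.8]
grip_width: 0.043
grasp_force: 61.3
```

```bash
python3 go.py 625 72.5 200 90
```

```text
phi 84.0 pos [499.9   5.9 199.3] shift [ 79.4 117.4  -0.7] turn -6.0 tilt 0.03
```

Call:
step_arm:
  rows:
    - [[10,15,0],-1]
    - [[28,42,0],-2]
    - [[50,74,0],-4]
    - [[68,101,0],-5]
    - [[77,113,0],-6]
    - [[79.5,117.5,0],-6]
    - [[79.5,117.5,0],-6]
    - [[79.5,117.5,0],-6]

```text
clock: 13.88
eef_pos: [0.6244, 0.0721, 0.1986]
tool_rot: [0.708, 0.707, -0.001, -0.0]
ft_force: [-0.1, -1.1, -1.0]
grip_width: 0.043
grasp_force: 61.4
```

```bash
python3 go.py 625 72.5 88 90
```

```text
phi 89.9 pos [624.4  72.1 198.6] shift [  0.5   0.8 110.6] turn -0.1 tilt 0.08
```

Call:
step_arm:
  rows:
    - [[0.5,0.5,30],0]
    - [[0.5,0.5,62],0]
    - [[0.5,0.5,88],0]
    - [[0.5,0.5,102],0]
    - [[0.5,0.5,108],0]
    - [[0.5,0.5,110.5],0]
    - [[0.5,0.5,110.5],0]
    - [[0.5,0.5,110.5],0]

```text
clock: 14.88
eef_pos: [0.6262, 0.0732, 0.0894]
tool_rot: [0.707, 0.707, 0.001, 0.001]
ft_force: [0.2, -0.2, -0.9]
grip_width: 0.0432
grasp_force: 61.5
```

Call:
step_arm:
  rows:
    - [[0,0,1],0]
    - [[0,0,2],0]
    - [[0,0,3],0]
    - [[0,0,3.3],0]
    - [[0,0,3.3],0]
    - [[0,0,3.3],0]

```text
clock: 15.62
eef_pos: [0.6257, 0.0731, 0.0858]
tool_rot: [0.707, 0.707, 0.0, 0.0]
ft_force: [-3.5, -0.7, 5.1]
grip_width: 0.0431
grasp_force: 62.1
```

Call:
step_arm:
  rows:
    - [[0,0,0],0]
    - [[0,0,0],0]
    - [[0,0,0],0]
    - [[0,0,0],0]
    - [[0,0,0],0]
  claw: -0.45

```text
clock: 16.25
eef_pos: [0.6257, 0.0731, 0.0851]
tool_rot: [0.707, 0.707, -0.0, -0.0]
ft_force: [0.2, 0.5, -0.4]
grip_width: 0.0618
grasp_force: 0.0
```

Call:
step_arm:
  rows:
    - [[0,0,-12],0]
    - [[0,0,-40],0]
    - [[0,0,-80],0]
    - [[0,0,-110],0]
    - [[0,0,-116],0]
    - [[0,0,-116],0]

```text
clock: 17.0
eef_pos: [0.6256, 0.073, 0.2013]
tool_rot: [0.707, 0.707, 0.0, 0.0]
ft_force: [-0.7, 0.8, -0.2]
grip_width: 0.0619
grasp_force: 0.0
```

```bash
python3 go.py 446 303 200 100
```

```text
phi 90.0 pos [625.6  73.  201.3] shift [ 229.8 -179.8    1.2] turn -10.0 tilt 0.02
```

Call:
step_arm:
  rows:
    - [[30,-23,0],-1]
    - [[75,-59,0],-3]
    - [[120,-94,0],-5]
    - [[165,-129,0],-7]
    - [[205,-160,0],-9]
    - [[225,-176,1],-10]
    - [[230,-180,1],-10]
    - [[230,-180,1],-10]
    - [[230,-180,1],-10]
  claw: -1

```text
clock: 18.12
eef_pos: [0.4464, 0.3022, 0.1997]
tool_rot: [0.644, 0.765, -0.0, 0.0]
ft_force: [-1.2, 0.6, -0.3]
grip_width: 0.0853
grasp_force: 0.0
```

Run:
```python
from h import *
from go import go
go(446,303,82,100)
p,im,d=snap('wrist'); save('w4',im)
```

```text
phi 99.9 pos [446.4 302.2 199.7] shift [  0.9  -0.2 117.7] turn -0.1 tilt 0.05
```

View pics/w4.png

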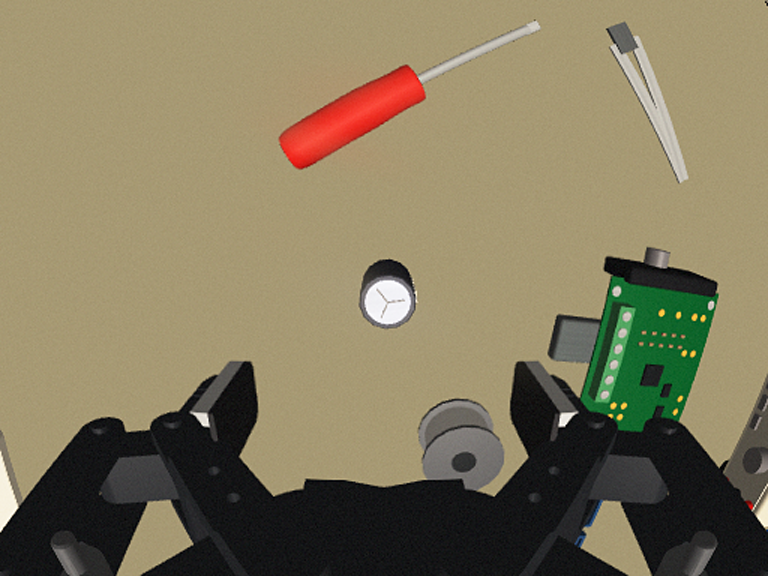

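The can is centred at (388,302). The spool and the holder foot at (575,340) are clear of the fingers.

Call:
step_arm:
  rows:
    - [[0.9,1,30],0]
    - [[0.9,1,65],0]
    - [[0.9,1,95],0]
    - [[0.9,1,110],0]
    - [[0.9,1,118],0]
    - [[0.9,1,118],0]
    - [[0.9,1,118],0]

```text
clock: 19.05
eef_pos: [0.4474, 0.3047, 0.0833]
tool_rot: [0.643, 0.766, 0.001, 0.0]
ft_force: [-0.2, -0.7, 0.6]
grip_width: 0.0852
grasp_force: 0.0
```

Call:
step_arm:
  rows:
    - [[0,0,0],0]
    - [[0,0,0],0]
    - [[0,0,0],0]
    - [[0,0,0],0]
    - [[0,0,0],0]
    - [[0,0,0],0]
    - [[0,0,0],0]
    - [[0,0,0],0]
  claw: 1

```text
clock: 20.05
eef_pos: [0.4469, 0.3044, 0.0827]
tool_rot: [0.643, 0.766, 0.0, 0.0]
ft_force: [-0.5, -0.6, 5.1]
grip_width: 0.0291
grasp_force: 59.1
```

Call:
step_arm:
  rows:
    - [[0,0,-15],0]
    - [[0,0,-45],0]
    - [[0,0,-85],0]
    - [[0,0,-120],0]
    - [[0,0,-135],0]
    - [[0,0,-135],0]

```text
clock: 20.8
eef_pos: [0.447, 0.3044, 0.218]
tool_rot: [0.643, 0.766, 0.001, 0.0]
ft_force: [-0.2, 0.4, -0.8]
grip_width: 0.0288
grasp_force: 59.2
```

```bash
python3 go.py 630 -12 215 100
```

```text
phi 100.0 pos [447.  304.4 218. ] shift [-343.3  125.5    2.9] turn -0.0 tilt 0.1
```

Call:
step_arm:
  rows:
    - [[-20,7,0],1]
    - [[-55,20,0],2]
    - [[-95,35,0],4]
    - [[-140,51,0],5]
    - [[-185,68,0],6]
    - [[-230,84,0],7]
    - [[-275,100,0],9]
    - [[-312,114,0],10]
    - [[-335,122,2],10]
    - [[-343,125.5,3],10]
    - [[-343,125.5,3],10]
    - [[-343,125.5,3],10]

```text
clock: 22.3
eef_pos: [0.6291, -0.0105, 0.2141]
tool_rot: [0.707, 0.707, -0.0, -0.0]
ft_force: [-0.1, 0.1, 0.1]
grip_width: 0.0294
grasp_force: 59.2
```

```bash
python3 go.py 630 -12 91 90
```

```text
phi 90.1 pos [629.1 -10.5 214.1] shift [ -1.5   1.  123.1] turn 0.1 tilt 0.05
```

Call:
step_arm:
  rows:
    - [[-1,0.5,30],0]
    - [[-1,0.5,65],0]
    - [[-1,0.5,95],0]
    - [[-1,0.5,112],0]
    - [[-1,0.5,120],0]
    - [[-1,0.5,123],0]
    - [[-1,0.5,123],0]
    - [[-1,0.5,123],0]

```text
clock: 23.3
eef_pos: [0.6308, -0.0129, 0.0923]
tool_rot: [0.707, 0.707, 0.001, 0.001]
ft_force: [0.6, 0.6, 0.6]
grip_width: 0.0287
grasp_force: 59.2
```

Call:
step_arm:
  rows:
    - [[0,0,1],0]
    - [[0,0,2],0]
    - [[0,0,3],0]
    - [[0,0,3.2],0]
    - [[0,0,3.2],0]
    - [[0,0,3.2],0]

```text
clock: 24.05
eef_pos: [0.6301, -0.0129, 0.0887]
tool_rot: [0.707, 0.707, 0.0, 0.0]
ft_force: [-2.5, -0.7, 6.2]
grip_width: 0.029
grasp_force: 59.5
```

Call:
step_arm:
  rows:
    - [[0,0,0],0]
    - [[0,0,0],0]
    - [[0,0,0],0]
    - [[0,0,0],0]
    - [[0,0,0],0]
  claw: -0.2

```text
clock: 24.68
eef_pos: [0.6301, -0.0129, 0.0879]
tool_rot: [0.707, 0.707, -0.0, -0.0]
ft_force: [0.0, -0.7, -0.1]
grip_width: 0.0512
grasp_force: 0.0
```

Call:
step_arm:
  rows:
    - [[0,0,-12],0]
    - [[0,0,-40],0]
    - [[0,0,-80],0]
    - [[0,0,-115],0]
    - [[0,0,-130],0]
    - [[0,0,-130],0]

```text
clock: 25.42
eef_pos: [0.6307, -0.0129, 0.2194]
tool_rot: [0.707, 0.707, 0.001, 0.001]
ft_force: [0.4, 0.6, -0.4]
grip_width: 0.0508
grasp_force: 0.0
```

```bash
python3 go.py 435.5 -92.5 215 170
```

```text
phi 90.0 pos [630.7 -12.9 219.4] shift [ -79.7 -195.1    3.8] turn -80.0 tilt 0.16
```

Call:
step_arm:
  rows:
    - [[-8,-20,0],-5]
    - [[-18,-44,0],-13]
    - [[-29,-70,0],-22]
    - [[-40,-97,0],-31]
    - [[-50,-122,0],-40]
    - [[-60,-147,0],-49]
    - [[-69,-168,1],-58]
    - [[-75,-184,2],-67]
    - [[-78,-192,3],-74]
    - [[-79.5,-195,4],-79]
    - [[-79.5,-195,4],-80]
    - [[-79.5,-195,4],-80]
  claw: -1

```text
clock: 26.92
eef_pos: [0.4347, -0.0921, 0.2132]
tool_rot: [0.088, 0.996, 0.0, -0.001]
ft_force: [0.7, 0.6, 0.5]
grip_width: 0.0851
grasp_force: 0.0
```

Run:
```python
from h import *
from go import go
go(435.5,-92.5,89,170)
p,im,d=snap('wrist'); save('w5',im)
```

```text
phi 169.9 pos [434.7 -92.1 213.2] shift [ -1.   -0.2 124.2] turn -0.1 tilt 0.09
```

View pics/w5.png

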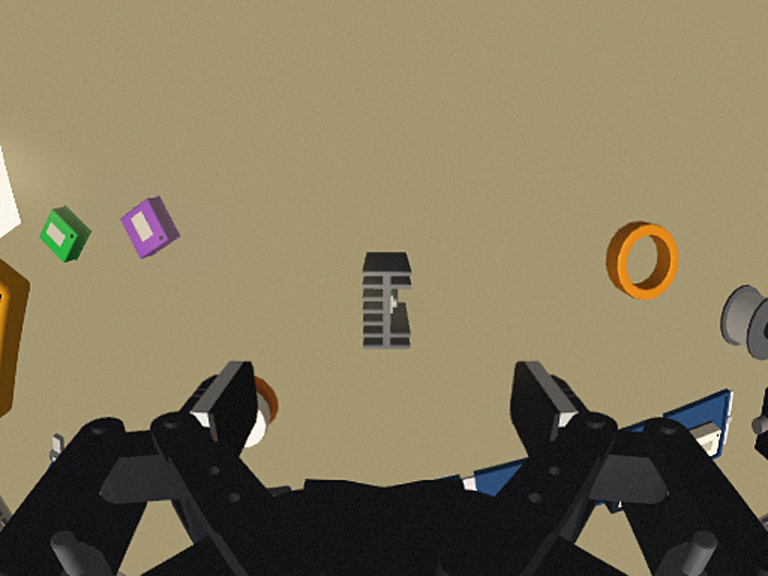

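The heat sink is centred at (387,305), with its fins to the left and the transistor face to the right, and the fingers are clear. Gripping it a little above its middle.

Call:
step_arm:
  rows:
    - [[-1,0,30],0]
    - [[-1,0,62],0]
    - [[-1,0,90],0]
    - [[-1,0,108],0]
    - [[-1,0,118],0]
    - [[-1,0,121],0]
    - [[-1,0,121],0]

```text
clock: 27.85
eef_pos: [0.4364, -0.0925, 0.0933]
tool_rot: [0.088, 0.996, -0.0, 0.0]
ft_force: [0.3, 0.9, -0.1]
grip_width: 0.0855
grasp_force: 0.0
```

Call:
step_arm:
  rows:
    - [[0,0,0],0]
    - [[0,0,0],0]
    - [[0,0,0],0]
    - [[0,0,0],0]
    - [[0,0,0],0]
    - [[0,0,0],0]
    - [[0,0,0],0]
    - [[0,0,0],0]
  claw: 1

```text
clock: 28.85
eef_pos: [0.4363, -0.0925, 0.0934]
tool_rot: [0.087, 0.996, -0.0, 0.0]
ft_force: [-0.1, 1.0, 5.7]
grip_width: 0.0247
grasp_force: 59.1
```

Call:
step_arm:
  rows:
    - [[0,0,-10],0]
    - [[0,0,-30],0]
    - [[0,0,-60],0]
    - [[0,0,-95],0]
    - [[0,0,-120],0]
    - [[0,0,-130],0]
    - [[0,0,-130],0]

```text
clock: 29.72
eef_pos: [0.436, -0.0924, 0.2231]
tool_rot: [0.088, 0.996, -0.0, 0.0]
ft_force: [-0.5, 1.6, -1.1]
grip_width: 0.0244
grasp_force: 58.8
```

Run:
```python
from h import *
from go import go
go(634.5,-97.5,222,90)
p,im,d=snap('wrist'); save('w6',im)
```

```text
phi 170.0 pos [436.  -92.4 223.1] shift [-196.3   29.6    1.3] turn 80.0 tilt 0.03
```

View pics/w6.png

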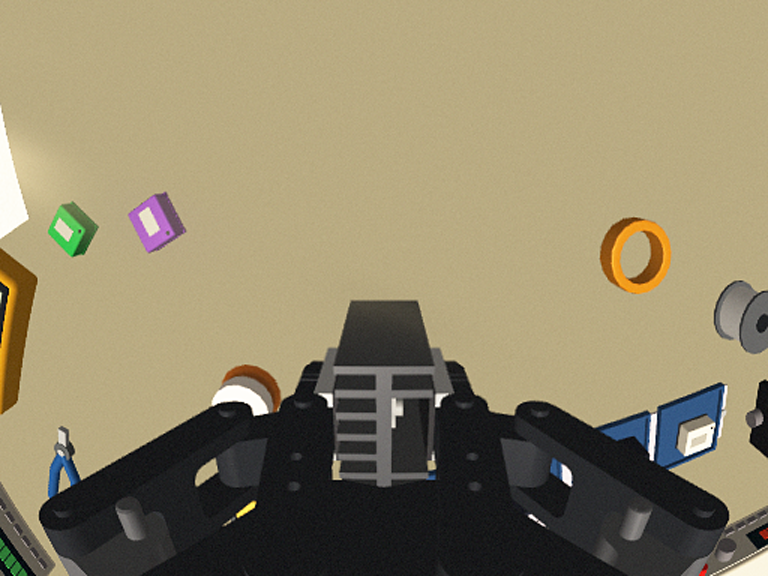

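The heat sink is held square and upright at (385,410), opening 24.5 mm.

Call:
step_arm:
  rows:
    - [[-10,1,0],4]
    - [[-30,4,0],11]
    - [[-52,8,0],19]
    - [[-75,11,0],27]
    - [[-98,15,0],36]
    - [[-121,18,0],45]
    - [[-144,22,0],54]
    - [[-166,25,0],63]
    - [[-184,28,0],71]
    - [[-193,29,0],77]
    - [[-196,29.5,0],80]
    - [[-196,29.5,0],80]

```text
clock: 31.28
eef_pos: [0.6336, -0.0974, 0.2207]
tool_rot: [0.707, 0.707, -0.001, -0.001]
ft_force: [-0.7, -0.2, -1.2]
grip_width: 0.0243
grasp_force: 58.8
```

Call:
step_arm:
  rows:
    - [[0,0,0],0]
    - [[0,0,0],0]

```text
clock: 31.52
eef_pos: [0.6338, -0.0975, 0.2226]
tool_rot: [0.707, 0.707, -0.0, -0.0]
ft_force: [1.0, 0.6, -0.8]
grip_width: 0.0243
grasp_force: 58.8
```

```bash
python3 go.py 634.5 -97.5 102 90
```

```text
phi 90.0 pos [633.8 -97.5 222.6] shift [  0.    0.8 120.6] turn -0.0 tilt 0.05
```

Call:
step_arm:
  rows:
    - [[0,0,30],0]
    - [[0,0,65],0]
    - [[0,0,95],0]
    - [[0,0,110],0]
    - [[0,0,118],0]
    - [[0,0,120.5],0]
    - [[0,0,120.5],0]
    - [[0,0,120.5],0]

```text
clock: 32.52
eef_pos: [0.6348, -0.0976, 0.1036]
tool_rot: [0.707, 0.707, 0.001, 0.001]
ft_force: [0.3, -1.2, -0.5]
grip_width: 0.0242
grasp_force: 58.9
```

Call:
step_arm:
  rows:
    - [[0,0,1],0]
    - [[0,0,2],0]
    - [[0,0,3],0]
    - [[0,0,3.7],0]
    - [[0,0,3.7],0]
    - [[0,0,3.7],0]

```text
clock: 33.28
eef_pos: [0.6342, -0.0975, 0.0994]
tool_rot: [0.707, 0.707, 0.0, 0.0]
ft_force: [-2.8, 0.3, 6.4]
grip_width: 0.0245
grasp_force: 59.6
```

Contact with the tray floor. Releasing, then rising and moving aside.

Call:
step_arm:
  rows:
    - [[0,0,0],0]
    - [[0,0,0],0]
    - [[0,0,0],0]
    - [[0,0,0],0]
    - [[0,0,0],0]
  claw: -0.2

```text
clock: 33.9
eef_pos: [0.6342, -0.0975, 0.0987]
tool_rot: [0.707, 0.707, -0.0, -0.0]
ft_force: [0.8, 0.8, -0.5]
grip_width: 0.0516
grasp_force: 0.0
```

Call:
step_arm:
  rows:
    - [[0,0,-12],0]
    - [[0,0,-40],0]
    - [[0,0,-80],0]
    - [[0,0,-115],0]
    - [[0,0,-140],0]
    - [[0,-50,-150],0]
    - [[0,-100,-150],0]
    - [[0,-150,-150],0]
    - [[0,-200,-150],0]
    - [[0,-250,-150],0]
    - [[0,-250,-150],0]

```text
clock: 35.28
eef_pos: [0.3805, -0.097, 0.2493]
tool_rot: [0.708, 0.706, -0.0, -0.001]
ft_force: [0.6, -0.2, 0.4]
grip_width: 0.0513
grasp_force: 0.0
```

Run:
```python
from h import *
for n in ['top','scene']:
    p,im,d=snap(n); save(n+'9',im); W=world(p,d)
    for t in ['relay_mid','transformer_mid','capacitor_mid','heatsink_mid']:
        for r in bot.trace(t,n):
            w=W[r['pixels']&(d>0)]
            if len(w)<20: continue
            zt=np.percentile(w[:,2],95); tp=w[w[:,2]>zt-.006]
            c,s,a=cv2.minAreaRect((tp[:,:2]*1000).astype(np.float32))
            print(n,t,round(r['score'],2),zt.round(4),np.round(c),np.round(s))
```

```text
top relay_mid 0.58 0.0297 [619. 159.] [25. 30.]
top relay_mid 0.49 0.024 [ 352. -318.] [31. 27.]
top transformer_mid 0.56 0.0444 [624.  74.] [45. 35.]
top capacitor_mid 0.49 0.058 [627. -13.] [25. 24.]
top capacitor_mid 0.24 0.0714 [630. -98.] [20. 40.]
top heatsink_mid 0.64 0.0146 [634. -96.] [73. 74.]
top heatsink_mid 0.43 0.0716 [631. -98.] [22. 41.]
scene relay_mid 0.69 0.0287 [621. 157.] [35. 27.]
scene relay_mid 0.62 0.0232 [ 368. -242.] [32. 28.]
scene capacitor_mid 0.51 0.0567 [630. -14.] [27. 31.]
scene heatsink_mid 0.61 0.0705 [634. -99.] [26. 44.]
```

View pics/scene9.png

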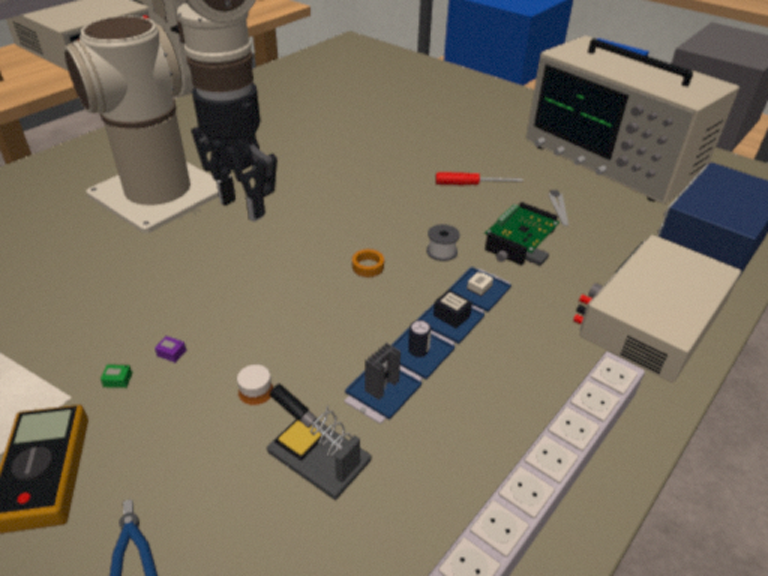

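All four parts stand upright within about 4 mm of their tray centres, in scene view: relay (480,283), transformer (452,309), capacitor (420,338), heat sink (382,371). Handing in.

```bash
python3 -c "
from workcell import bot
print(bot.job_done())"
```

```text
the job is handed in; nothing more can be done
None
```

The job is handed in: relay, transformer, capacitor and heat sink stand upright and released in that order from the board outward, each within about 4 mm of its tray centre by camera, at about 35 s on the clock; the hand-in gave no pass or fail result.

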